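# One stroke of the bench crank press: close a mould

### The job

On the small crank press, push the half-open mould along its channel until it rests gently against the back gauge, without forcing the gauge. Then give the flywheel exactly one full turn forwards, easing it round slowly while the ram is pressing so that the mould's top half is closed gently, and stop with the ram right at the top again. Let go, and leave the mould against the gauge and everything else on the bench where it is.

Things in the scene. Friction and masses are not known exactly. Their poses are not given: they have to be found in the camera images.
- press: small blue bench crank press, fixed; base 300 x 175 mm, bed 35 mm above the table. Origin on the table below the ram's axis; x runs along the channel in under the ram from the open end near the robot, y to the flywheel side. Channel: from x = -190 mm, between rails 58.4 mm apart, 12 wide, 8 high. Columns 24 mm thick at y +-62. Head: 125 to 237 mm above the table, 60 mm deep (x), 165 wide
- channel_end (a point): point on the bed in the middle of the channel, 40 mm beyond the ram's axis. Near it the back gauge (gauge_c0), a steel block 16 mm thick, 57 wide and 18 high, closes the channel. Its screw is set by hand: its face stands anywhere up to 13 mm before or beyond this point and is not measured, so feel for it. It must not be pushed with more than 25 N
- mould: loose two-part aluminium mould, 0.5 to 0.8 kg, in the channel, 24 to 75 mm short of the gauge. Lower half 130 x 56 x 24 mm: origin at the centre of its underside, x along its length towards the gauge, z up. The top half, 70 x 56 x 14 mm, sits over its gauge end (centre 25 mm from the lower half's); the 55 mm at the loading end are bare. Gap to each rail 1.2 mm; sliding takes 2 to 6 N
- top_half (a joint): gap between the mould's halves in m: the top half is started on two tight greased dowels and stands 8 to 16 mm open; 0 = closed. It resists with 18 N plus about 10 N per mm/s, so only slow pressing is gentle. The closed mould is 38 mm high
- ram: the press ram with its flat steel platen, 60 x 50 x 12 mm. Origin at the centre of the platen's face, 107 mm above the table with the ram up; it comes down 34 mm, just to the height of the closed mould. It must not press with more than 70 N
- wheel (a joint): flywheel angle, rad: 0 = handle uppermost, ram up; grows forwards (from the top the handle goes towards press +x, then down, back and up). Ram travel at angle a about 17 mm x (1 - cos a) - 2.7 mm x sin^2 a; bottom at pi, up again at 2 pi. Starts within 0.2 of 0. It takes about 2 N at the handle, and up to 22 N more while the ram presses with 70 N; it does not run on when let go
- wheel_axis (a point): point on the flywheel's axis (parallel to press y) level with the middle of the handle: 161 mm from the press origin along press y, 180 mm above the table. The steel flywheel is a disc of 160 mm diameter; its outer face is 50 mm nearer the press than this point
- handle_grip (a point): middle of the crank handle: a black round grip of 22 mm diameter and 78 mm length parallel to press y, that spins freely on its pin, 55 mm from the flywheel's axis; free space of 50 mm between this point and the flywheel's face
- spare_mould: another, closed mould of the same shape, lying on the table beside the press, bystander; origin at the centre of its underside
- ring_die: black ring die, 96 mm diameter, 35 mm high, on the table beside the press, bystander; origin at the centre of its underside
- bin: red open bin 150 x 105 x 65 mm with spare dowels, bystander; origin at the centre of its underside
- frame: steel mould frame 150 x 150 x 18 mm, bystander; origin at the centre of its underside
- vee_block: stepped steel block 70 x 70 x 48 mm, bystander; origin at the centre of its underside
- mallet: hammer lying down, 240 mm long, bystander; origin at the centre of its underside
- seal: black rubber seal ring, 60 mm diameter, 8 mm high, on the table near the flywheel, bystander; origin at the centre of its underside
There are look-alikes about, which are no part of the job. What is shaped like the mould but blue or brown is not meant.

How it is judged:
On the way, in this order (a step that is already met when the one before it is completed fails the run):
1. the mould rests against the back gauge, still open (x of gauge_c0 in the frame of mould below 0.0742 m and z of mould in the frame of press below 0.04 m and value of joint top_half above 0.006 m and value of joint wheel below 0.5 rad), for 0.2 s.
2. the flywheel has been turned forwards and the ram is coming down on the open mould (value of joint wheel above 1 rad and value of joint top_half above 0.006 m).
3. past bottom dead centre, the mould is closed (value of joint wheel above 3.3 rad and value of joint top_half below 0.0017 m), for 0.1 s.
4. the turn is completed: ram at the top (value of joint wheel above 6.13319 rad), for 0.1 s.
At the end, for the whole second after the job is handed in: The flywheel stands at one full turn (within 0.15 rad of ram fully up, angle 2 pi) and at rest, the mould is closed to a gap under 1.7 mm, the mould lies on the bed against the back gauge (within about 1 mm), and nothing is touched (value of joint wheel between 6.13319 and 6.43319 rad and velocity of joint wheel between -0.05 and 0.05 rad/s and value of joint top_half below 0.0017 m and x of gauge_c0 in the frame of mould below 0.0742 m and z of mould in the frame of press below 0.04 m and linear speed of mould below 0.01 m/s).
It fails at once if the mould is forced against the back gauge with more than 25 N (contact force between mould and gauge_c0 above 25 N).
It fails at once if the ram is forced on to the mould with more than 70 N (contact force between ram and mould above 70 N).
It fails at once if the flywheel is turned backwards (0.4 rad before the top) or on into a second stroke (0.3 rad past the top) (value of joint wheel above 6.58319 rad or value of joint wheel below -0.4 rad).
It fails at once if the mould is lifted off the bed (z of mould in the frame of press above 0.045 m).
It fails at once if a bystander is pushed more than 15 mm (distance of any of spare_mould, ring_die, bin, frame, vee_block, mallet, seal from where it was at the start of the episode above 0.015 m).
It also fails if it takes over 72 s, if anything falls off the work surface, if the arm or the gripper's body presses on something with over 40 N, if the wrist force passes 120 N, or if a joint passes its speed limit or range.

### The arm

A 7-joint arm with a two-finger parallel gripper is mounted at the origin on the work surface. World frame = base frame: x ahead of the robot, y to its left, z up, the work surface at z = 0. Lengths are in m, angles in rad, forces in N, time in s.
With the tool pointing down it reaches from about 0.4 to 0.85 m from the base axis. Payload 4.5 kg.
Tool frame: the origin (TCP) lies midway between the tips of the shut fingers; the grasp point (between the pads) lies 19 mm behind it; z points along the fingers, y is the line along which they close (so a half turn about z gives the same grasp; the last joint's range is limited). The gripper opens to 88 mm and grips with 3 to 60 N. Pads are 18 mm wide; open, the fingers measure 123 mm over their backs; the gripper's body (75 mm by 187 mm) begins 45 mm behind the grasp point.
Start: joints at [-1.091, 0.689, -0.195, 1.565, 0.157, 0.902, -0.215], TCP at [0.269, 0.564, 0.239] pointing down, gripper open.
Joint ranges: [-3.01, 3.01], [-0.46, 2.08], [-1.47, 1.51], [0.13, 2.56], [-1, 4.14], [0.04, 2.09], [-2.66, 2.66]. Speed limits (rad/s): [2.57, 2.57, 3.14, 3.14, 3.14, 3.14, 3.14].

### API

Orientations are given as a unit quaternion [x, y, z, w].
In Python, from plant import r, eyes, finish_job gives the robot as it stands. The module is installed in compiled form; this text tells all that it offers.
- The arm moves only by the tool move_arm, never from a script. Its argument "motion" is a list of rows, each a list of 7 numbers: the shift along the tool's x, y, z in mm, then the turn, a rotation vector about the tool's x, y, z in degrees, then the closure, from 0 (fully open) to 1 (shut). A call has 1 to 5 rows; each row is the pose to reach, as a shift and turn from the pose commanded when the call began, along the tool's axes at that moment; what a row does not reach only later rows make up. A row lasts 1/8 s, in which the tool goes at most 62.5 mm and 10.7 degrees, less where a joint would pass 70% of its speed; a pose out of reach is approached as far as the arm can. A call with a gripper value outside its range is refused whole. The fingers move at their own pace and stop on an object; "newtons" is the grip in N (left out, the last holds). Time passes only in rows, so rows that repeat a pose let the fingers close. It gives the time, the measured TCP pose, the force, the opening and the grip force at its end, in the units of the state.
- r.get_state(): the state, without advancing time (a new reading comes with each control period).
- eyes.snapshot(name): name is "side" or "top" or "wrist"; returns a dict with "frame" (420x560x3 uint8, red, green, blue), "z_map" (420x560 float32, m along the optical axis (not along the pixel's ray), 0 where there is no reading), "intrinsics" (3x3 intrinsics, pixels), "world_to_cam" (4x4, takes a point from world to camera coordinates). Camera axes: x right, y down, z forward; pixel columns grow to the right and rows downward; lengths in m; the calibration is good to about 2 mm. The wrist camera is an equidistant fisheye: a pixel r from the principal point sees the ray r / f radians off the axis. A picture is of the moment at which its call begins.
- finish_job(): hands the job in; it is judged then, once.
The state is a dict: "clock": time; "q": joint angles; "qd": joint speeds; "joint_torque": joint torques, N m; "tool_pos": TCP position; "eef_rot": TCP orientation; "contact_force": force on the tool from outside, world axes, zero at the start; "moment": the same for the moment, N m; "opening": opening from 0.0 (shut) to 1.0 (fully open); "finger_force": force on a finger pad.
Only numpy, scipy, OpenCV 4.12 (cv2) and the standard library are available. Lean on these libraries where they do the work, as an engineer would, in place of code of your own. Each camera call takes 0.05 s, during which the arm holds its last target. There are 200 camera calls.

## Working session

There is one attempt and no reset: what is moved stays moved. The work goes in short steps, Python scripts to look and compute and a tool call to move; the robot and the scene stay as the last step left them, time stands still between calls to the robot, and variables do not carry over. Pictures are saved under pics/ and viewed, at most 10 in all, crops included, and the job is handed in when it is done.

Besides the shell and the picture viewer there is one more tool, called by a JSON object that holds its "op" and its "data", one argument or row to a line. move_arm: Moves the arm, as the interface text tells. Its arguments: {"type":"object","properties":{"motion":{"type":"array","items":{"type":"array","items":{"type":"number"}}},"newtons":{"type":"number"}},"required":["motion"]}

```bash
mkdir -p pics; cat > h.py <<'E'
import numpy as np, cv2
from plant import r, eyes, finish_job
from scipy.spatial.transform import Rotation as R
def cloud(s):
    z=s["z_map"];K=s["intrinsics"];v,u=np.indices(z.shape)
    p=np.stack([(u-K[0,2])/K[0,0]*z,(v-K[1,2])/K[1,1]*z,z],-1)
    T=np.linalg.inv(s["world_to_cam"]);w=p@T[:3,:3].T+T[:3,3];w[z==0]=np.nan
    return w
E
python3 - <<'E'
from h import *
st=r.get_state();print({k:np.round(v,3) for k,v in st.items()})
ims=[]
for n in("top","side"):
    s=eyes.snapshot(n);np.savez(n+"0.npz",**s);cv2.imwrite(f"pics/{n}0.png",s["frame"][:,:,::-1])
    print(n,s["world_to_cam"].round(3),s["intrinsics"].round(1))
E
```

```text
{'clock': np.float64(0.0), 'q': array([-1.091,  0.69 , -0.195,  1.566,  0.157,  0.903, -0.215]), 'qd': array([ 0.   , -0.   , -0.   , -0.   , -0.001, -0.002, -0.001]), 'joint_torque': array([ 1.0000e-03, -5.2756e+01, -1.2660e+00, -1.5342e+01, -5.3000e-02,
        7.0000e-03,  0.0000e+00]), 'tool_pos': array([0.269, 0.563, 0.238]), 'eef_rot': array([ 0.221,  0.975, -0.001, -0.   ]), 'contact_force': array([-0.458,  0.829,  0.169]), 'moment': array([ 0.013, -0.024,  0.001]), 'finger_force': np.float64(0.0), 'opening': np.float64(1.0)}
top [[ 0.014 -1.     0.003  0.026]
 [-0.997 -0.014 -0.071  0.544]
 [ 0.071 -0.002 -0.998  1.241]
 [ 0.     0.     0.     1.   ]] [[429.8   0.  281. ]
 [  0.  429.8 208.6]
 [  0.    0.    1. ]]
side [[-0.921  0.389  0.007  0.452]
 [ 0.334  0.801 -0.496 -0.119]
 [-0.198 -0.455 -0.868  1.529]
 [ 0.     0.     0.     1.   ]] [[496.1   0.  279.6]
 [  0.  496.1 211.3]
 [  0.    0.    1. ]]
```

View pics/top0.png

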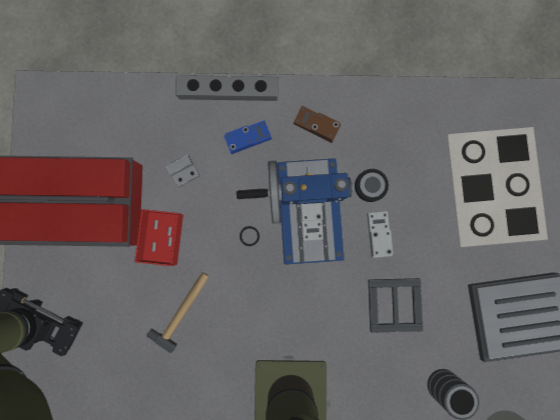

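View pics/side0.png

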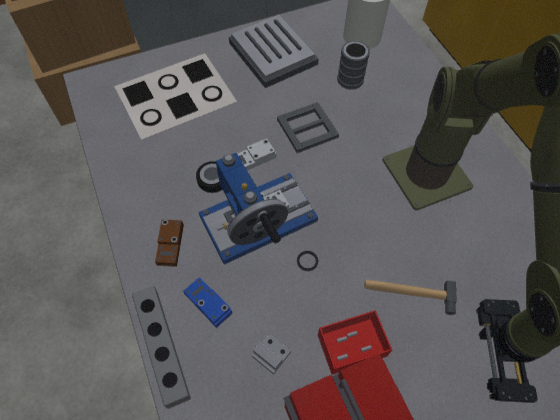

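The top view shows the press at (313,210), with the flywheel at (275,192), the handle at (252,194) and the mould in the channel at (313,222).

Mould candidates:
- (313,222): silver, half-open and in the channel. This is the one meant.
- (380,233): silver, lying beside the press. This is the spare.
- (248,137): blue look-alike.
- (317,123): brown look-alike.

Next I'll measure, and confirm the choice in one enlarged crop.

```bash
python3 - <<'E'
from h import *
s=dict(np.load("top0.npz"));w=cloud(s);f=s["frame"].astype(int)
hsv=cv2.cvtColor(s["frame"],cv2.COLOR_RGB2HSV)
v,u=np.indices(f.shape[:2]);win=(u>235)&(u<350)&(v>150)&(v<270)
blue=(hsv[...,0]>100)&(hsv[...,0]<125)&(hsv[...,1]>120)&win
z=w[...,2]
print("z hist blue",np.histogram(z[blue],bins=[-.02,.01,.02,.03,.04,.05,.1,.15,.2,.22,.23,.24,.25,.3]))
def rect(m,n):
    p=w[m][:,:2].astype(np.float32);q=cv2.minAreaRect(p);print(n,len(p),q[0],q[1],q[2],"z",np.median(w[m][:,2]));return q
q=rect(win&(z>.02)&(z<.06)&(u>279)&(u<346),"bed")
print(cv2.boxPoints(q))
q=rect(blue&(z>.22)&(z<.25),"head");print(cv2.boxPoints(q))
dark=(hsv[...,2]<60)&win&(u<268)&(z>.1)
rect(dark,"grip")
print("wheel",[np.nanpercentile(w[win&(z>.15)&(u>266)&(u<282)][:,i],[1,50,99]).round(3) for i in range(3)])
m=(hsv[...,1]<40)&(hsv[...,2]>150)&win&(z>.05)&(z<.09)&(v>200)
print(np.histogram(z[m],bins=np.arange(.05,.092,.004)))
rect(m,"mould bright")
big=cv2.resize(s["frame"][150:275,225:405],None,fx=4.4,fy=4.4,interpolation=cv2.INTER_CUBIC)
cv2.imwrite("pics/crop.png",big[:,:,::-1])
s=dict(np.load("side0.npz"));big=cv2.resize(s["frame"][140:265,190:330],None,fx=4.4,fy=4.4,interpolation=cv2.INTER_CUBIC)
cv2.imwrite("pics/crops.png",big[:,:,::-1])
E
```

```text
z hist blue (array([   1,    2,  939,  116,    0,    0,   83,   33,   16,   23, 1140,
         77,    0]), array([-0.02,  0.01,  0.02,  0.03,  0.04,  0.05,  0.1 ,  0.15,  0.2 ,
        0.22,  0.23,  0.24,  0.25,  0.3 ]))
bed 3943 (0.539729654788971, -0.05234023928642273) (0.30030006170272827, 0.17514188587665558) 4.719193935394287 z 0.034176294680334784
[[ 0.382884    0.02258063]
 [ 0.3972933  -0.15196751]
 [ 0.6965753  -0.1272611 ]
 [ 0.682166    0.04728703]]
head 1240 (0.5829645395278931, -0.0470624640583992) (0.06045744940638542, 0.16193485260009766) 5.430408000946045 z 0.23700087246349688
[[ 0.545209    0.03068083]
 [ 0.56053394 -0.13052724]
 [ 0.6207201  -0.12480576]
 [ 0.60539514  0.03640231]]
grip 260 (0.5649309754371643, 0.10532557964324951) (0.021035315468907356, 0.07449878007173538) 4.631653308868408 z 0.2437406303737093
wheel [array([0.498, 0.569, 0.649]), array([0.035, 0.051, 0.069]), array([0.189, 0.249, 0.263])]
(array([ 1, 52, 94, 29,  0,  0,  0,  5, 80, 61]), array([0.05 , 0.054, 0.058, 0.062, 0.066, 0.07 , 0.074, 0.078, 0.082,
       0.086, 0.09 ]))
mould bright 322 (0.5041025876998901, -0.052935659885406494) (0.09610936045646667, 0.04923776164650917) 4.880892276763916 z 0.06284144150303261
```

View pics/crop.png

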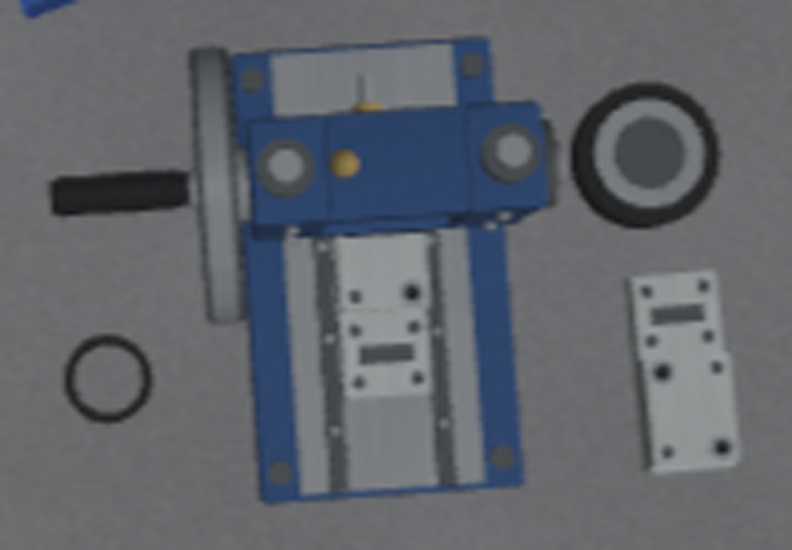

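View pics/crops.png

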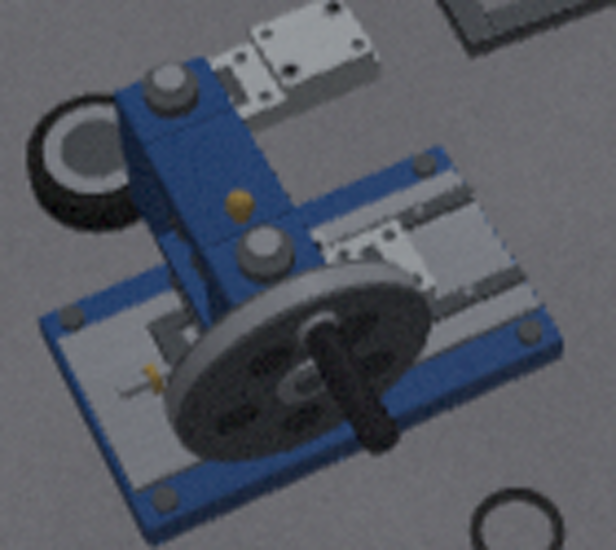

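The crops show a half-open silver mould in the channel under the head, at about (385,310) in the top crop, so it is the one meant. The silver part at (685,370) is the closed spare on the table.

The bed measures 300.3 x 175.1 mm at z = 0.034 and the head top is at 0.237, which match the given sizes. The press origin is about (0.580, -0.049) with 4.7° yaw. The handle is near the top, with its top surface at z = 0.244.

I'll move now.

{"op": "move_arm", "data": {
  "motion": [
    [-38, -45, 0, 0, 0, -6, 1],
    [-76, -90, 0, 0, 0, -12, 1],
    [-114, -135, 0, 0, 0, -18, 1],
    [-152, -180, 0, 0, 0, -24, 1],
    [-190, -225, 0, 0, 0, -30.3, 1]
  ],
  "newtons": 20
}}

```text
clock: 0.72
tool_pos: [0.3442, 0.277, 0.2386]
eef_rot: [-0.043, 0.999, -0.0, 0.0]
contact_force: [2.1, -0.8, -0.1]
opening: 0.453
finger_force: 0.0
```

{"op": "move_arm", "data": {
  "motion": [
    [-12, -58, 0, 0, 0, 0, 1],
    [-24, -116, 0, 0, 0, 0, 1],
    [-36, -174, 0, 0, 0, 0, 1],
    [-48, -232, 0, 0, 0, 0, 1],
    [-59, -290, 0, 0, 0, 0, 1]
  ]
}}

```text
clock: 1.35
tool_pos: [0.4271, -0.007, 0.2387]
eef_rot: [-0.042, 0.999, 0.0, 0.0]
contact_force: [1.0, -0.1, 0.3]
opening: 0.004
finger_force: 0.0
```

{"op": "move_arm", "data": {
  "motion": [
    [0, -28, 30, 0, -6, 0, 1],
    [0, -56, 60, 0, -12, 0, 1],
    [0, -56, 90, 0, -18, 0, 1],
    [0, -56, 120, 0, -25, 0, 1],
    [0, -56, 120, 0, -25, 0, 1]
  ]
}}

```text
clock: 1.98
tool_pos: [0.3814, -0.0744, 0.1277]
eef_rot: [-0.061, 0.997, -0.023, 0.033]
contact_force: [0.3, 0.3, -0.3]
opening: 0.005
finger_force: 0.0
```

```bash
python3 - <<'E'
from h import *
st=r.get_state();M=R.from_quat(st["eef_rot"]).as_matrix();print(st["clock"],st["tool_pos"].round(4),M.round(3),st["contact_force"].round(2))
s=eyes.snapshot("top");w=cloud(s);np.savez("top1.npz",**s)
c,sn=np.cos(np.radians(4.72)),np.sin(np.radians(4.72));O=np.array([.580,-.049])
P=(st["tool_pos"][:2]-O)@np.array([[c,-sn],[sn,c]]);print("tcp press",P.round(4))
# mould from first picture, press frame
w=cloud(dict(np.load("top0.npz")));X=(w[...,:2]-O)@np.array([[c,-sn],[sn,c]])
hsv=cv2.cvtColor(np.load("top0.npz")["frame"],cv2.COLOR_RGB2HSV)
ok=(hsv[...,2]>175)&(hsv[...,1]<40)&(abs(X[...,1])<.03)&(X[...,0]>-.185)&(X[...,0]<-.03)
for lo,hi in((.05,.07),(.075,.095)):
    m=ok&(w[...,2]>lo)&(w[...,2]<hi);print(m.sum(),np.percentile(X[m],[1,99],axis=0).round(4),np.median(w[m][:,2]))
E
```

```text
1.975 [ 0.3814 -0.0744  0.1277] [[-0.99  -0.12   0.068]
 [-0.123  0.992 -0.042]
 [-0.063 -0.05  -0.997]] [ 0.32  0.29 -0.34]
tcp press [-0.2   -0.009]Traceback (most recent call last):
  File "<stdin>", line 11, in <module>
    return _quantile_unchecked(
        a, q, axis, out, overwrite_input, method, keepdims, weights)
    return _ureduce(a,
                    func=_quantile_ureduce_func,
    ...<5 lines>...
                    overwrite_input=overwrite_input,
                    method=method)
    r = func(a, **kwargs)
    result = _quantile(arr,
                       quantiles=q,
    ...<2 lines>...
                       out=out,
                       weights=wgt)
    slices_having_nans = np.isnan(arr[-1, ...])
                                  ~~~^^^^^^^^^
IndexError: index -1 is out of bounds for axis 0 with size 0
```

```bash
cat >> h.py <<'E'
YAW=np.radians(4.72);c,sn=np.cos(YAW),np.sin(YAW);O=np.array([.580,-.049]);B=np.array([[c,-sn],[sn,c]])
XP=np.array([c,sn,0]);YP=np.array([-sn,c,0])
def topress(xy): return (np.asarray(xy)[...,:2]-O)@B
def plan(target_press, rot):   # move in tool axes (mm, deg)
    st=r.get_state();M=R.from_quat(st["eef_rot"]).as_matrix()
    p=np.r_[O+B@np.array(target_press[:2]),target_press[2]]
    print("t",st["clock"].round(2),"tcp press",topress(st["tool_pos"]).round(4),st["tool_pos"].round(4),"q",st["q"].round(2))
    print("shift",(M.T@(p-st["tool_pos"])*1e3).round(1),"rot",np.degrees(R.from_matrix(M.T@rot).as_rotvec()).round(1))
BASE=np.stack([-XP,YP,np.array([0,0,-1])],1)
E
python3 - <<'E'
from h import *
plan([-.155,0,.128],BASE@R.from_euler("x",-15,degrees=True).as_matrix())
s=np.load("top0.npz");w=cloud(s);X=topress(w);f=s["frame"]
m0=(abs(X[...,1])<.02)&(X[...,0]>-.185)&(X[...,0]<-.02)
for lo in np.arange(-.185,-.03,.006):
    m=m0&(X[...,0]>=lo)&(X[...,0]<lo+.006);print(lo.round(3),m.sum(),np.median(w[m][:,2]).round(4),end="; ")
E
```

```text
Traceback (most recent call last):
  File "h.py", line 15, in plan
    print("t",st["clock"].round(2),"tcp press",topress(st["tool_pos"]).round(4),st["tool_pos"].round(4),"q",st["q"].round(2))
              ^^^^^^^^^^^^^^^^^
AttributeError: 'float' object has no attribute 'round'
```

```bash
sed -i 's/st\["clock"\].round(2)/round(st["clock"],2)/' h.py
python3 - <<'E'
from h import *
plan([-.155,0,.128],BASE@R.from_euler("x",-15,degrees=True).as_matrix())
s=np.load("top0.npz");w=cloud(s);X=topress(w);f=s["frame"]
m0=(abs(X[...,1])<.02)&(X[...,0]>-.185)&(X[...,0]<-.02)
for lo in np.arange(-.185,-.03,.006):
    m=m0&(X[...,0]>=lo)&(X[...,0]<lo+.006);print(lo.round(3),m.sum(),np.median(w[m][:,2]).round(4),end="; ")
E
```

```text
t 2.02 tcp press [-0.198 -0.009] [ 0.3834 -0.0743  0.1268] q [ 0.37  0.68 -0.52  2.41  1.46  0.37  0.22]
shift [-43.3   7.4   1.3] rot [-17.7   3.6   2.7]
-0.185 28 0.0352; -0.179 29 0.0354; -0.173 28 0.0356; -0.167 30 0.0351; -0.161 30 0.0342; -0.155 29 0.0354; -0.149 30 0.0356; -0.143 29 0.036; -0.137 27 0.0346; -0.131 27 0.0351; -0.125 30 0.059; -0.119 30 0.0597; -0.113 30 0.0589; -0.107 33 0.0598; -0.101 29 0.0592; -0.095 31 0.059; -0.089 29 0.0591; -0.083 29 0.0589; -0.077 29 0.059; -0.071 38 0.085; -0.065 30 0.0856; -0.059 30 0.086; -0.053 30 0.0871; -0.047 33 0.0855; -0.041 32 0.0858; -0.035 31 0.0847;
```

{"op": "move_arm", "data": {
  "motion": [
    [-11, 2, 0, -4.5, 1, 0.7, 1],
    [-22, 4, 0, -9, 2, 1.4, 1],
    [-33, 6, 1, -13.5, 3, 2, 1],
    [-43, 7, 1, -17.7, 3.6, 2.7, 1],
    [-43, 7, 1, -17.7, 3.6, 2.7, 1]
  ]
}}

```text
clock: 2.65
tool_pos: [0.425, -0.0627, 0.1295]
eef_rot: [-0.039, 0.991, 0.131, -0.007]
contact_force: [-0.1, -0.3, -0.1]
opening: 0.006
finger_force: 0.0
```

```bash
python3 - <<'E'
from h import *
plan([-.15,-.004,.052],BASE@R.from_euler("x",-15,degrees=True).as_matrix())
E
```

```text
t 2.65 tcp press [-0.1556 -0.0009] [ 0.425  -0.0627  0.1295] q [ 0.74  0.84 -0.87  2.15  0.72  0.53  1.06]
shift [ -5.9 -23.1  74. ] rot [ 0.1 -0.1 -0.2]
```

{"op": "move_arm", "data": {
  "motion": [
    [-1, -6, 19, 0, 0, 0, 1],
    [-3, -12, 38, 0, 0, 0, 1],
    [-5, -18, 56, 0, 0, 0, 1],
    [-6, -23, 74, 0, 0, 0, 1],
    [-6, -23, 74, 0, 0, 0, 1]
  ]
}}

```text
clock: 3.28
tool_pos: [0.429, -0.0636, 0.0522]
eef_rot: [-0.042, 0.991, 0.13, -0.008]
contact_force: [0.3, 0.1, 0.1]
opening: 0.001
finger_force: 0.0
```

```bash
python3 - <<'E'
from h import *
plan([-.134,-.004,.052],BASE@R.from_euler("x",-15,degrees=True).as_matrix())
print(r.get_state()["contact_force"])
s=eyes.snapshot("side");cv2.imwrite("pics/side1.png",cv2.resize(s["frame"][100:300,180:380],None,fx=3,fy=3)[:,:,::-1])
E
```

```text
t 3.27 tcp press [-0.1517 -0.0021] [ 0.429  -0.0636  0.0522] q [ 0.62  0.95 -0.66  2.17  0.9   0.35  0.95]
shift [-17.7  -1.9  -0.4] rot [-0.1 -0.4  0.1]
[0.31759522 0.09043573 0.06768702]
```

View pics/side1.png

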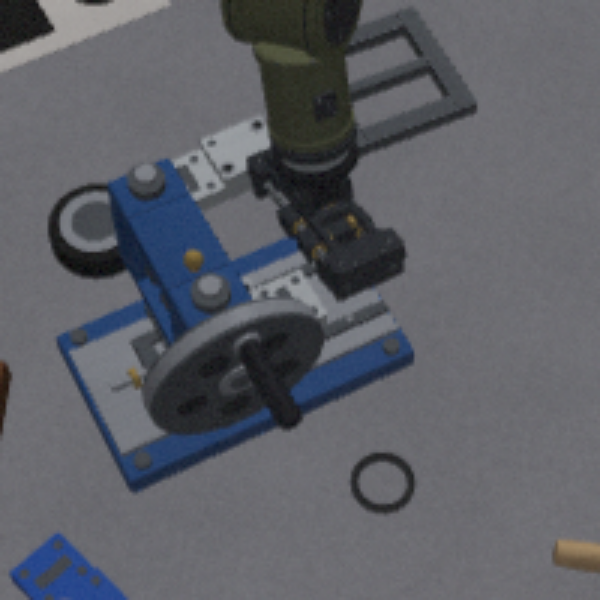

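The arm is behind the mould, near (340,250) in this crop, with the body leaning clear of the flywheel.

{"op": "move_arm", "data": {
  "motion": [
    [-4, 0, 0, 0, 0, 0, 1],
    [-8, 0, 0, 0, 0, 0, 1],
    [-12, 0, 0, 0, 0, 0, 1],
    [-16, 0, 0, 0, 0, 0, 1],
    [-20, 0, 0, 0, 0, 0, 1]
  ]
}}

```text
clock: 3.95
tool_pos: [0.4449, -0.0634, 0.052]
eef_rot: [-0.041, 0.991, 0.129, -0.012]
contact_force: [-10.2, -1.5, 8.1]
opening: 0.007
finger_force: 4.9
```

{"op": "move_arm", "data": {
  "motion": [
    [-4, 0, 0, 0, 0, 0, 1],
    [-8, 0, 0, 0, 0, 0, 1],
    [-12, 0, 0, 0, 0, 0, 1],
    [-16, 0, 0, 0, 0, 0, 1],
    [-18, 0, 0, 0, 0, 0, 1]
  ]
}}

```text
clock: 4.58
tool_pos: [0.4627, -0.0617, 0.052]
eef_rot: [-0.041, 0.991, 0.129, -0.012]
contact_force: [-9.9, -1.1, 8.2]
opening: 0.006
finger_force: 5.0
```

{"op": "move_arm", "data": {
  "motion": [
    [-0.6, 0, 0, 0, 0, 0, 1],
    [-1.2, 0, 0, 0, 0, 0, 1],
    [-1.8, 0, 0, 0, 0, 0, 1],
    [-2.4, 0, 0, 0, 0, 0, 1],
    [-3, 0, 0, 0, 0, 0, 1]
  ]
}}

```text
clock: 5.2
tool_pos: [0.4634, -0.0616, 0.0519]
eef_rot: [-0.042, 0.991, 0.129, -0.014]
contact_force: [-14.3, -1.9, 13.1]
opening: 0.003
finger_force: 7.2
```

```bash
python3 - <<'E'
from h import *
st=r.get_state();print(topress(st["tool_pos"]),st["moment"].round(2),st["joint_torque"].round(1),st["q"].round(2))
a=eyes.snapshot("wrist")["frame"];b=eyes.snapshot("side")["frame"]
b=cv2.resize(b[110:260,190:330],(392,420),interpolation=cv2.INTER_CUBIC)
cv2.imwrite("pics/w2.png",np.hstack([a[:,80:480],b])[:,:,::-1])
E
```

```text
[-0.11720824 -0.00298724] [0.03 2.82 0.75] [ -2.  -45.7  -9.8 -11.3   1.   -3.8  -0. ] [ 0.63  0.98 -0.73  2.06  0.83  0.47  1.01]
```

View pics/w2.png

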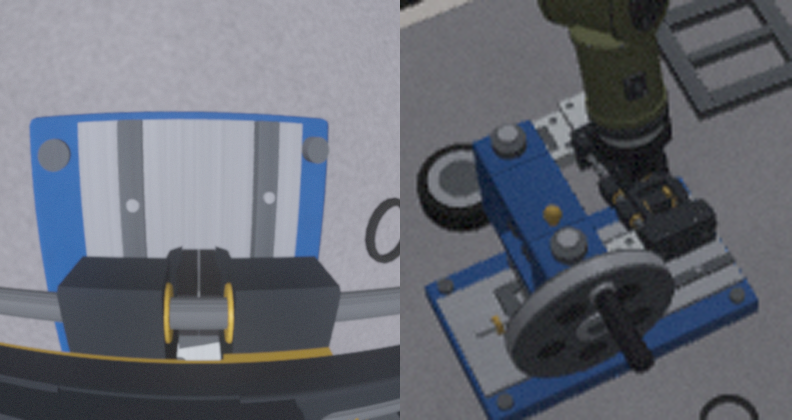

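The wrist view shows the fingers closed in the channel with the mould ahead at about (200,350). The side view shows no clash. Fz rises in step with Fx, so the fingers are pressing down by friction and raising the sliding resistance. I'll relieve that by commanding upward.

{"op": "move_arm", "data": {
  "motion": [
    [0, 0.3, -1, 0, 0, 0, 1],
    [0, 0.6, -2, 0, 0, 0, 1],
    [0, 0.8, -3, 0, 0, 0, 1],
    [0, 1, -4, 0, 0, 0, 1],
    [0, 1, -4, 0, 0, 0, 1]
  ]
}}

```text
clock: 5.92
tool_pos: [0.4712, -0.0612, 0.0565]
eef_rot: [-0.041, 0.991, 0.13, -0.007]
contact_force: [-1.7, -0.2, -1.3]
opening: 0.008
finger_force: 1.3
```

{"op": "move_arm", "data": {
  "motion": [
    [-1, 0, 0.3, 0, 0, 0, 1],
    [-2, 0, 0.5, 0, 0, 0, 1],
    [-3, 0, 0.5, 0, 0, 0, 1],
    [-4, 0, 0.3, 0, 0, 0, 1],
    [-5, 0, 0, 0, 0, 0, 1]
  ]
}}

```text
clock: 6.55
tool_pos: [0.4718, -0.0611, 0.0561]
eef_rot: [-0.041, 0.991, 0.129, -0.011]
contact_force: [-10.6, -1.5, 4.3]
opening: 0.006
finger_force: 5.5
```

{"op": "move_arm", "data": {
  "motion": [
    [-0.5, 0, -0.5, 0, 0, 0, 1],
    [-1, 0.1, -1, 0, 0, 0, 1],
    [-1.5, 0.2, -1.5, 0, 0, 0, 1],
    [-2, 0.2, -1.5, 0, 0, 0, 1],
    [-2, 0.2, -1.5, 0, 0, 0, 1]
  ]
}}

```text
clock: 7.18
tool_pos: [0.4719, -0.0611, 0.0566]
eef_rot: [-0.041, 0.991, 0.129, -0.013]
contact_force: [-11.7, -0.4, -1.0]
opening: 0.006
finger_force: 5.6
```

About 11.7 N with Fz near 0 and no motion, while sliding takes at most 6 N, so the mould looks to be on the gauge. I'll back off and verify.

{"op": "move_arm", "data": {
  "motion": [
    [3, 0, 0, 0, 0, 0, 1],
    [10, 0, 0, 0, 0, 0, 1],
    [20, 0, 0, 0, 0, 0, 1],
    [35, 0, 0, 0, 0, 0, 1],
    [60, 0, 0, 0, 0, 0, 1]
  ]
}}

```text
clock: 7.8
tool_pos: [0.4196, -0.0653, 0.0586]
eef_rot: [-0.041, 0.991, 0.131, -0.005]
contact_force: [-1.0, -0.2, 0.1]
opening: 0.01
finger_force: 0.0
```

{"op": "move_arm", "data": {
  "motion": [
    [0, 14, -52, 0, 0, 0, 1],
    [0, 28, -104, 0, 0, 0, 1],
    [0, 42, -156, 5, 0, 0, 1],
    [0, 56, -200, 10, 0, 0, 0.5],
    [0, 56, -200, 15, 0, 0, 0]
  ]
}}

```text
clock: 8.43
tool_pos: [0.4216, -0.0623, 0.2694]
eef_rot: [-0.041, 0.999, -0.002, 0.004]
contact_force: [0.3, -0.0, -0.7]
opening: 0.207
finger_force: 0.0
```

```bash
python3 - <<'E'
from h import *
ZY=BASE@R.from_euler("z",90,degrees=True).as_matrix()
ZY2=BASE@R.from_euler("z",-90,degrees=True).as_matrix()
plan([-.002,.166,.30],ZY);plan([-.002,.166,.30],ZY2)
for n in("top","side"):
    s=eyes.snapshot(n);np.savez(n+"3.npz",**s)
    w=cloud(s);X=topress(w)
    m0=(abs(X[...,1])<.02)
    print(n)
    for lo in list(np.arange(-.13,-.03,.004))+list(np.arange(.02,.08,.003)):
        m=m0&(X[...,0]>=lo)&(X[...,0]<lo+.004)&(w[...,2]<.1)
        if m.sum(): print(lo.round(3),m.sum(),np.median(w[m][:,2]).round(3),end="; ")
cv2.imwrite("pics/s3.png",cv2.resize(s["frame"][130:260,190:330],None,fx=4.4,fy=4.4,interpolation=cv2.INTER_CUBIC)[:,:,::-1])
E
```

```text
t 8.43 tcp press [-0.159  -0.0002] [ 0.4216 -0.0623  0.2694] q [ 0.68  0.52 -0.98  2.07  0.6   0.84  1.  ]
shift [-157.2  166.1  -30.2] rot [ 0.1  0.5 90. ]
t 8.43 tcp press [-0.159  -0.0002] [ 0.4216 -0.0623  0.2694] q [ 0.68  0.52 -0.98  2.07  0.6   0.84  1.  ]
shift [-157.2  166.1  -30.2] rot [ -0.5   0.1 -90. ]
top
-0.13 2 0.035; -0.126 18 0.035; -0.122 20 0.035; -0.118 19 0.035; -0.114 19 0.035; -0.11 20 0.034; -0.106 19 0.035; -0.102 20 0.036; -0.098 21 0.058; -0.094 21 0.058; -0.09 20 0.059; -0.086 19 0.06; -0.082 21 0.059; -0.078 19 0.059; -0.074 21 0.059; -0.07 19 0.06; -0.066 21 0.059; -0.062 20 0.058; -0.058 21 0.058; -0.054 20 0.058; -0.05 18 0.059; -0.046 22 0.06; -0.042 28 0.084; -0.038 22 0.087; -0.034 20 0.086; 0.059 7 0.055; 0.062 15 0.039; 0.065 15 0.037; 0.068 18 0.036; 0.071 17 0.036; 0.074 17 0.035; 0.077 19 0.035; side
-0.13 16 0.033; -0.126 12 0.034; -0.122 9 0.034; -0.118 4 0.035; -0.114 2 0.032; -0.11 2 0.034; -0.106 1 0.036; -0.098 6 0.057; -0.094 4 0.058; -0.09 5 0.054; -0.086 2 0.058; -0.082 2 0.06; -0.078 3 0.055; -0.074 1 0.057; 0.023 4 0.056; 0.026 8 0.059; 0.029 8 0.057; 0.032 11 0.053; 0.035 10 0.052; 0.038 7 0.051; 0.041 9 0.051; 0.044 11 0.051; 0.047 16 0.048; 0.05 9 0.037; 0.053 11 0.037; 0.056 10 0.047; 0.059 15 0.049; 0.062 25 0.036; 0.065 15 0.035; 0.068 19 0.035; 0.071 15 0.035; 0.074 20 0.036; 0.077 18 0.035;
```

View pics/s3.png

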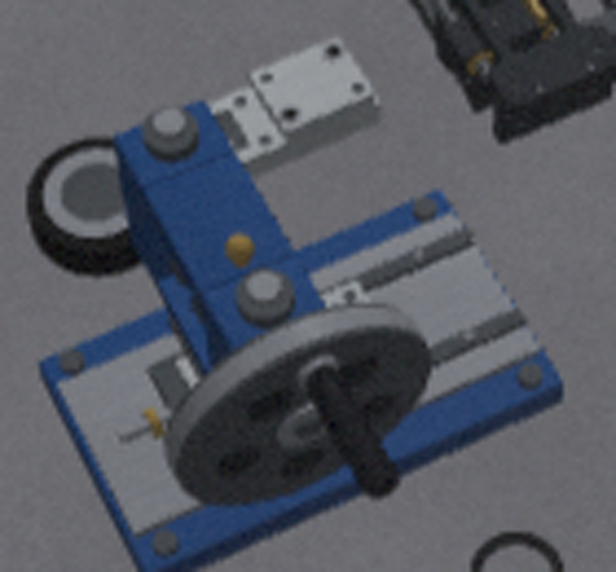

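The crop and the depth agree. The mould's rear is at press x = -0.099, so its front is at 0.031, touching the gauge block (top z = 0.053, x = 0.032 to 0.048). The mould is still open, with its top at 0.086. Next is the handle.

{"op": "move_arm", "data": {
  "motion": [
    [0, 25, -20, 0, 0, 10.5, 0],
    [0, 50, -33, 0, 0, 21, 0],
    [0, 90, -33, 0, 0, 31.5, 0],
    [-10, 130, -33, 0, 0, 42, 0],
    [-30, 166, -33, 0, 0, 52.5, 0]
  ]
}}

```text
clock: 9.15
tool_pos: [0.4348, 0.1052, 0.298]
eef_rot: [0.408, 0.913, -0.001, -0.002]
contact_force: [1.4, -1.0, 0.1]
opening: 0.866
finger_force: 0.0
```

```bash
python3 - <<'E'
from h import *
plan([-.002,.166,.30],BASE@R.from_euler("z",90,degrees=True).as_matrix())
E
```

```text
t 9.15 tcp press [-0.132   0.1656] [0.4348 0.1052 0.298 ] q [ 0.16  0.45 -0.73  1.97  0.38  0.87 -0.05]
shift [-78.2 103.8  -2.6] rot [-0.3 -0.1 37.2]
```

{"op": "move_arm", "data": {
  "motion": [
    [-19, 26, 0, 0, 0, 9.3, 0],
    [-39, 52, -1, 0, 0, 18.6, 0],
    [-58, 78, -2, 0, 0, 27.9, 0],
    [-78, 104, -3, 0, 0, 37.2, 0],
    [-78, 104, -3, 0, 0, 37.2, 0]
  ]
}}

```text
clock: 9.78
tool_pos: [0.5663, 0.1162, 0.2997]
eef_rot: [0.676, 0.737, -0.001, -0.001]
contact_force: [0.2, 0.1, 0.2]
opening: 1.001
finger_force: 0.0
```

```bash
python3 - <<'E'
from h import *
plan([-.002,.166,.214],BASE@R.from_euler("z",90,degrees=True).as_matrix())
s=eyes.snapshot("side");w=cloud(s);X=topress(w);z=w[...,2]
m=(s["frame"].max(-1)<60)&(X[...,1]>.12)&(X[...,1]<.205)&(abs(X[...,0])<.03)&(z>.21)&(z<.25)
print(m.sum());P=np.c_[X[m],z[m]]
for lo in(.12,.14,.16,.18):
    k=(P[:,1]>lo)&(P[:,1]<lo+.02)
    if k.sum()>4: print(lo,k.sum(),P[k,0].min().round(4),P[k,0].max().round(4),P[k,2].max().round(4))
A=np.c_[2*P[:,0],2*P[:,2],np.ones(len(P))];q=np.linalg.lstsq(A,P[:,0]**2+P[:,2]**2,rcond=None)[0];print("circle",q[:2],np.sqrt(q[2]+q[0]**2+q[1]**2))
E
```

```text
t 9.78 tcp press [-0.      0.1658] [0.5663 0.1162 0.2997] q [ 0.01  0.59 -0.5   1.62  0.32  1.02 -0.5 ]
shift [ 0.2 -1.7 85.8] rot [-0.2 -0.   0.2]
260
0.12 48 -0.0129 0.0073 0.2491
0.14 76 -0.0137 0.0075 0.2477
0.16 68 -0.0124 0.0075 0.2477
0.18 68 -0.0135 0.007 0.2467
circle [-0.00254356  0.23689992] 0.00823532000059439
```

{"op": "move_arm", "data": {
  "motion": [
    [0, -1, 20, 0, 0, 0, 0],
    [0, -2, 42, 0, 0, 0, 0],
    [0, -2, 64, 0, 0, 0, 0],
    [0, -2, 84, 0, 0, 0, 0],
    [0, -2, 84, 0, 0, 0, 0]
  ]
}}

```text
clock: 10.45
tool_pos: [0.5601, 0.1158, 0.2157]
eef_rot: [0.675, 0.738, -0.003, -0.002]
contact_force: [-0.2, 0.1, -0.0]
opening: 0.998
finger_force: 0.0
```

{"op": "move_arm", "data": {
  "motion": [
    [0, 0, 0, 0, 0, 0, 0.3],
    [0, 0, 0, 0, 0, 0, 0.6],
    [0, 0, 0, 0, 0, 0, 1],
    [0, 0, 0, 0, 0, 0, 1],
    [0, 0, 0, 0, 0, 0, 1]
  ],
  "newtons": 50
}}

```text
clock: 11.08
tool_pos: [0.5622, 0.1168, 0.2173]
eef_rot: [0.675, 0.738, -0.001, -0.001]
contact_force: [0.4, -0.3, 0.8]
opening: 0.454
finger_force: 0.0
```

```bash
python3 - <<'E'
from h import *
plan([0,.166,.216],BASE@R.from_euler("z",90,degrees=True).as_matrix())
st=r.get_state();print(st["opening"]*88,st["contact_force"].round(1),st["finger_force"])
E
```

```text
t 11.07 tcp press [-0.0041  0.1667] [0.5622 0.1168 0.2173] q [-0.02  0.68 -0.46  1.73  0.39  0.82 -0.57]
shift [-0.7  4.1  1.3] rot [-0.2  0.   0.3]
39.94183840398649 [ 0.4 -0.3  0.8] 0.0
```

{"op": "move_arm", "data": {
  "motion": [
    [0, 0, 0, 0, 0, 0, 1],
    [0, 0, 0, 0, 0, 0, 1],
    [0, 0, 0, 0, 0, 0, 1],
    [0, 0, 0, 0, 0, 0, 1],
    [0, 0, 0, 0, 0, 0, 1]
  ]
}}

```text
clock: 11.7
tool_pos: [0.5621, 0.1168, 0.2171]
eef_rot: [0.675, 0.738, -0.001, -0.001]
contact_force: [0.4, 0.2, -0.7]
opening: 0.223
finger_force: 50.0
```

```bash
cat >> h.py <<'E'
def arm():
    st=r.get_state();x,y=topress(st["tool_pos"]);z=st["tool_pos"][2]+.019
    a=np.arctan2(x-CX,z-CZ);F=st["contact_force"];fx=F[:2]@XP[:2];fz=F[2]
    print("t",round(st["clock"],2),"press xyz grasp",round(x*1e3,1),round(y*1e3,1),round(z*1e3,1),"a",a.round(3),a.round(3)%6.283,"rad",(np.hypot(x-CX,z-CZ)*1e3).round(1),
     "Fx",fx.round(1),"Fy",(F[:2]@YP[:2]).round(1),"Fz",fz.round(1),"Ftang",(fx*np.cos(a)-fz*np.sin(a)).round(1),"open",round(st["opening"]*88,1),round(float(st["finger_force"]),1))
CX,CZ=0,.180
E
python3 - <<'E'
from h import *
arm()
E
```

```text
t 11.7 press xyz grasp -4.2 166.7 236.1 a -0.074 6.2090000000000005 rad 56.3 Fx 0.4 Fy 0.1 Fz -0.7 Ftang 0.3 open 19.6 50.0
```

{"op": "move_arm", "data": {
  "motion": [
    [0, 6, 0, 0, 0, 0, 1],
    [0, 15.5, 1, 0, 0, 0, 1],
    [0, 25.3, 4, 0, 0, 0, 1],
    [0, 35, 9.3, 0, 0, 0, 1],
    [0, 43.6, 16.5, 0, 0, 0, 1]
  ]
}}

```text
clock: 12.32
tool_pos: [0.6078, 0.1206, 0.2007]
eef_rot: [0.675, 0.737, 0.0, 0.0]
contact_force: [2.3, -0.4, 3.4]
opening: 0.224
finger_force: 49.9
```

```bash
python3 - <<'E'
from h import *
arm()
E
```

```text
t 12.32 press xyz grasp 41.7 166.7 219.7 a 0.81 0.81 rad 57.6 Fx 2.2 Fy -0.5 Fz 3.4 Ftang -0.9 open 19.7 49.9
```

{"op": "move_arm", "data": {
  "motion": [
    [0, 5, 4.5, 0, 0, 0, 1],
    [0, 9, 10, 0, 0, 0, 1],
    [0, 12.3, 16, 0, 0, 0, 1],
    [0, 14.8, 22.3, 0, 0, 0, 1],
    [0, 16.3, 28.7, 0, 0, 0, 1]
  ]
}}

```text
clock: 12.95
tool_pos: [0.6224, 0.1218, 0.1714]
eef_rot: [0.675, 0.738, -0.001, -0.0]
contact_force: [5.7, -1.2, 1.6]
opening: 0.23
finger_force: 49.9
```

```bash
sed -i 's/^CX,CZ=.*/CX,CZ=.002,.1813/' h.py; python3 - <<'E'
from h import *
arm()
E
```

```text
t 12.95 press xyz grasp 56.3 166.7 190.4 a 1.405 1.405 rad 55.1 Fx 5.6 Fy -1.7 Fz 1.6 Ftang -0.7 open 20.2 49.9
```

{"op": "move_arm", "data": {
  "motion": [
    [0, 1.5, 3, 0, 0, 0, 1],
    [0, 2.5, 6.3, 0, 0, 0, 1],
    [0, 3.2, 9.6, 0, 0, 0, 1],
    [0, 3.1, 12.9, 0, 0, 0, 1],
    [0, 2.8, 16.2, 0, 0, 0, 1]
  ]
}}

```text
clock: 13.58
tool_pos: [0.6227, 0.1218, 0.1548]
eef_rot: [0.675, 0.738, -0.003, -0.002]
contact_force: [-2.2, -2.4, 1.0]
opening: 0.228
finger_force: 49.9
```

```bash
cat >> h.py <<'E'
def s_(a): return 17*(1-np.cos(a))-2.7*np.sin(a)**2
def ds(a): return 17*np.sin(a)-2.7*np.sin(2*a)
def nxt(v,n=5,a=None,amax=9):   # relative rows for ram speed v mm/s
    st=r.get_state();x=topress(st["tool_pos"])[0];z=st["tool_pos"][2]+.019
    if a is None: a=np.arctan2(x-CX,z-CZ)%(2*np.pi)
    a0=a;o=[]
    for i in range(n):
        a=min(a+v*.125/max(ds(a),.5),amax);o.append([round(55*(np.sin(a)-np.sin(a0)),1),round(55*(np.cos(a0)-np.cos(a)),1)])
    print("s",s_(a0).round(2),"->",s_(a).round(2),"a->",round(a,3),o)
E
python3 - <<'E'
from h import *
arm();nxt(3)
E
```

```text
t 13.57 press xyz grasp 56.6 166.7 173.8 a 1.706 1.706 rad 55.1 Fx -2.4 Fy -2.2 Fz 1.0 Ftang -0.7 open 20.1 49.9
s 16.65 -> 18.53 a-> 1.813 [[np.float64(-0.2), np.float64(1.2)], [np.float64(-0.4), np.float64(2.3)], [np.float64(-0.6), np.float64(3.5)], [np.float64(-0.8), np.float64(4.6)], [np.float64(-1.1), np.float64(5.7)]]
```

{"op": "move_arm", "data": {
  "motion": [
    [0, -0.4, 1.2, 0, 0, 0, 1],
    [0, -0.8, 2.3, 0, 0, 0, 1],
    [0, -1.2, 3.5, 0, 0, 0, 1],
    [0, -1.5, 4.6, 0, 0, 0, 1],
    [0, -1.8, 5.7, 0, 0, 0, 1]
  ]
}}

```text
clock: 14.2
tool_pos: [0.6218, 0.1217, 0.1498]
eef_rot: [0.675, 0.738, -0.002, -0.001]
contact_force: [-5.2, -3.1, 0.8]
opening: 0.22
finger_force: 49.9
```

```bash
python3 - <<'E'
from h import *
arm();nxt(2.5);nxt(2.5,10)
E
```

```text
t 14.2 press xyz grasp 55.7 166.7 168.8 a 1.799 1.799 rad 55.2 Fx -5.4 Fy -2.6 Fz 0.8 Ftang 0.5 open 19.4 49.9
s 18.29 -> 19.85 a-> 1.887 [[np.float64(-0.2), np.float64(0.9)], [np.float64(-0.5), np.float64(1.9)], [np.float64(-0.7), np.float64(2.8)], [np.float64(-1.0), np.float64(3.7)], [np.float64(-1.3), np.float64(4.7)]]
s 18.29 -> 21.41 a-> 1.976 [[np.float64(-0.2), np.float64(0.9)], [np.float64(-0.5), np.float64(1.9)], [np.float64(-0.7), np.float64(2.8)], [np.float64(-1.0), np.float64(3.7)], [np.float64(-1.3), np.float64(4.7)], [np.float64(-1.6), np.float64(5.6)], [np.float64(-1.9), np.float64(6.5)], [np.float64(-2.3), np.float64(7.4)], [np.float64(-2.6), np.float64(8.3)], [np.float64(-3.0), np.float64(9.2)]]
```

{"op": "move_arm", "data": {
  "motion": [
    [0, -0.7, 0.9, 0, 0, 0, 1],
    [0, -1.4, 1.9, 0, 0, 0, 1],
    [0, -2.0, 2.8, 0, 0, 0, 1],
    [0, -2.4, 3.7, 0, 0, 0, 1],
    [0, -2.8, 4.7, 0, 0, 0, 1]
  ]
}}

```text
clock: 14.82
tool_pos: [0.6206, 0.1216, 0.1453]
eef_rot: [0.675, 0.738, -0.001, -0.0]
contact_force: [0.6, -3.9, 0.7]
opening: 0.227
finger_force: 49.9
```

```bash
python3 - <<'E'
from h import *
arm();nxt(2.5)
E
```

```text
t 14.82 press xyz grasp 54.5 166.7 164.3 a 1.883 1.883 rad 55.1 Fx 0.2 Fy -4.0 Fz 0.7 Ftang -0.7 open 19.9 49.9
s 19.78 -> 21.34 a-> 1.972 [[np.float64(-0.3), np.float64(0.9)], [np.float64(-0.6), np.float64(1.8)], [np.float64(-1.0), np.float64(2.7)], [np.float64(-1.3), np.float64(3.6)], [np.float64(-1.7), np.float64(4.5)]]
```

{"op": "move_arm", "data": {
  "motion": [
    [-0.3, -0.3, 0.9, 0, 0, 0, 1],
    [-0.6, -0.6, 1.8, 0, 0, 0, 1],
    [-1, -1, 2.7, 0, 0, 0, 1],
    [-1, -1.3, 3.6, 0, 0, 0, 1],
    [-1, -1.7, 4.5, 0, 0, 0, 1]
  ]
}}

```text
clock: 15.45
tool_pos: [0.6188, 0.1215, 0.1409]
eef_rot: [0.675, 0.738, -0.0, -0.001]
contact_force: [2.7, -1.0, -0.8]
opening: 0.228
finger_force: 50.0
```

```bash
python3 - <<'E'
from h import *
arm();nxt(2.5)
E
```

```text
t 15.45 press xyz grasp 52.7 166.7 159.9 a 1.97 1.97 rad 55.0 Fx 2.6 Fy -1.2 Fz -0.8 Ftang -0.3 open 20.0 50.0
s 21.32 -> 22.88 a-> 2.06 [[np.float64(-0.4), np.float64(0.9)], [np.float64(-0.8), np.float64(1.8)], [np.float64(-1.2), np.float64(2.7)], [np.float64(-1.7), np.float64(3.6)], [np.float64(-2.1), np.float64(4.4)]]
```

{"op": "move_arm", "data": {
  "motion": [
    [0, -0.2, 0.9, 0, 0, 0, 1],
    [0, -0.4, 1.8, 0, 0, 0, 1],
    [0, -0.7, 2.7, 0, 0, 0, 1],
    [0, -1.1, 3.6, 0, 0, 0, 1],
    [0, -1.5, 4.4, 0, 0, 0, 1]
  ]
}}

```text
clock: 16.08
tool_pos: [0.6176, 0.1213, 0.1379]
eef_rot: [0.675, 0.738, 0.0, -0.0]
contact_force: [1.4, -0.4, 9.3]
opening: 0.23
finger_force: 49.7
```

```bash
python3 - <<'E'
from h import *
arm();nxt(2.5)
E
```

```text
t 16.07 press xyz grasp 51.5 166.7 156.9 a 2.028 2.028 rad 55.2 Fx 1.3 Fy -0.5 Fz 9.3 Ftang -9.0 open 20.2 49.7
s 22.34 -> 23.89 a-> 2.119 [[np.float64(-0.4), np.float64(0.9)], [np.float64(-0.9), np.float64(1.8)], [np.float64(-1.4), np.float64(2.6)], [np.float64(-1.9), np.float64(3.5)], [np.float64(-2.4), np.float64(4.4)]]
```

{"op": "move_arm", "data": {
  "motion": [
    [0, -0.4, 0.9, 0, 0, 0, 1],
    [0, -0.9, 1.8, 0, 0, 0, 1],
    [0, -1.3, 2.6, 0, 0, 0, 1],
    [0, -1.7, 3.5, 0, 0, 0, 1],
    [0, -2.1, 4.4, 0, 0, 0, 1]
  ]
}}

```text
clock: 16.7
tool_pos: [0.6159, 0.1212, 0.1345]
eef_rot: [0.675, 0.738, 0.0, 0.0]
contact_force: [-0.3, -1.0, 14.7]
opening: 0.229
finger_force: 49.5
```

```bash
python3 - <<'E'
from h import *
arm();nxt(2.5)
E
```

```text
t 16.7 press xyz grasp 49.8 166.7 153.5 a 2.099 2.099 rad 55.3 Fx -0.4 Fy -0.9 Fz 14.7 Ftang -12.5 open 20.1 49.5
s 23.55 -> 25.1 a-> 2.192 [[np.float64(-0.5), np.float64(0.9)], [np.float64(-1.1), np.float64(1.7)], [np.float64(-1.6), np.float64(2.6)], [np.float64(-2.2), np.float64(3.4)], [np.float64(-2.8), np.float64(4.3)]]
```

{"op": "move_arm", "data": {
  "motion": [
    [0, -0.5, 0.9, 0, 0, 0, 1],
    [0, -1.1, 1.7, 0, 0, 0, 1],
    [0, -1.6, 2.6, 0, 0, 0, 1],
    [0, -2.2, 3.4, 0, 0, 0, 1],
    [0, -2.8, 4.3, 0, 0, 0, 1]
  ]
}}

```text
clock: 17.32
tool_pos: [0.6134, 0.121, 0.1305]
eef_rot: [0.675, 0.738, 0.001, 0.0]
contact_force: [-0.4, -0.3, 15.2]
opening: 0.225
finger_force: 49.5
```

```bash
python3 - <<'E'
from h import *
arm();nxt(2.4)
E
```

```text
t 17.32 press xyz grasp 47.3 166.7 149.5 a 2.184 2.184 rad 55.3 Fx -0.4 Fy -0.3 Fz 15.2 Ftang -12.2 open 19.8 49.5
s 24.98 -> 26.47 a-> 2.277 [[np.float64(-0.6), np.float64(0.8)], [np.float64(-1.2), np.float64(1.6)], [np.float64(-1.8), np.float64(2.4)], [np.float64(-2.5), np.float64(3.2)], [np.float64(-3.1), np.float64(4.0)]]
```

{"op": "move_arm", "data": {
  "motion": [
    [0, -0.6, 0.8, 0, 0, 0, 1],
    [0, -1.2, 1.6, 0, 0, 0, 1],
    [0, -1.8, 2.4, 0, 0, 0, 1],
    [0, -2.5, 3.2, 0, 0, 0, 1],
    [0, -3.1, 4, 0, 0, 0, 1]
  ]
}}

```text
clock: 17.95
tool_pos: [0.6103, 0.1208, 0.1265]
eef_rot: [0.675, 0.738, 0.001, 0.0]
contact_force: [0.9, -1.2, 14.8]
opening: 0.226
finger_force: 49.4
```

```bash
python3 - <<'E'
from h import *
arm();nxt(2.4)
E
```

```text
t 17.95 press xyz grasp 44.2 166.7 145.5 a 2.275 2.275 rad 55.3 Fx 0.8 Fy -1.3 Fz 14.8 Ftang -11.8 open 19.9 49.4
s 26.44 -> 27.92 a-> 2.374 [[np.float64(-0.7), np.float64(0.8)], [np.float64(-1.4), np.float64(1.6)], [np.float64(-2.1), np.float64(2.4)], [np.float64(-2.9), np.float64(3.2)], [np.float64(-3.7), np.float64(4.0)]]
```

{"op": "move_arm", "data": {
  "motion": [
    [0, -0.7, 0.8, 0, 0, 0, 1],
    [0, -1.4, 1.6, 0, 0, 0, 1],
    [0, -2.1, 2.4, 0, 0, 0, 1],
    [0, -2.9, 3.2, 0, 0, 0, 1],
    [0, -3.7, 4, 0, 0, 0, 1]
  ]
}}

```text
clock: 18.58
tool_pos: [0.6067, 0.1205, 0.1225]
eef_rot: [0.675, 0.738, 0.001, 0.0]
contact_force: [0.6, -1.0, 15.8]
opening: 0.225
finger_force: 49.4
```

```bash
python3 - <<'E'
from h import *
arm();nxt(2.4)
E
```

```text
t 18.57 press xyz grasp 40.5 166.7 141.5 a 2.372 2.372 rad 55.4 Fx 0.5 Fy -1.1 Fz 15.8 Ftang -11.3 open 19.8 49.4
s 27.9 -> 29.38 a-> 2.479 [[np.float64(-0.8), np.float64(0.8)], [np.float64(-1.7), np.float64(1.6)], [np.float64(-2.6), np.float64(2.3)], [np.float64(-3.5), np.float64(3.1)], [np.float64(-4.5), np.float64(3.9)]]
```

{"op": "move_arm", "data": {
  "motion": [
    [0, -0.8, 0.8, 0, 0, 0, 1],
    [0, -1.7, 1.6, 0, 0, 0, 1],
    [0, -2.6, 2.3, 0, 0, 0, 1],
    [0, -3.5, 3.1, 0, 0, 0, 1],
    [0, -4.5, 3.9, 0, 0, 0, 1]
  ]
}}

```text
clock: 19.2
tool_pos: [0.6023, 0.1201, 0.1187]
eef_rot: [0.675, 0.738, 0.001, 0.0]
contact_force: [0.1, -0.9, 16.6]
opening: 0.228
finger_force: 49.4
```

```bash
python3 - <<'E'
from h import *
arm();nxt(2.2)
E
```

```text
t 19.2 press xyz grasp 36.2 166.7 137.7 a 2.476 2.476 rad 55.4 Fx 0.1 Fy -0.9 Fz 16.6 Ftang -10.3 open 20.0 49.4
s 29.34 -> 30.7 a-> 2.587 [[np.float64(-0.9), np.float64(0.7)], [np.float64(-1.9), np.float64(1.4)], [np.float64(-2.9), np.float64(2.1)], [np.float64(-3.9), np.float64(2.8)], [np.float64(-5.0), np.float64(3.5)]]
```

{"op": "move_arm", "data": {
  "motion": [
    [0, -1.1, 0.5, 0, 0, 0, 1],
    [0, -2.2, 1, 0, 0, 0, 1],
    [0, -3.3, 1.4, 0, 0, 0, 1],
    [0, -4.5, 1.9, 0, 0, 0, 1],
    [0, -5.8, 2.4, 0, 0, 0, 1]
  ]
}}

```text
clock: 19.82
tool_pos: [0.5977, 0.1197, 0.1157]
eef_rot: [0.675, 0.738, 0.002, 0.001]
contact_force: [5.4, 0.2, 8.8]
opening: 0.228
finger_force: 49.7
```

```bash
python3 - <<'E'
from h import *
arm();nxt(2)
E
```

```text
t 19.82 press xyz grasp 31.6 166.7 134.7 a 2.576 2.576 rad 55.1 Fx 5.4 Fy -0.3 Fz 8.8 Ftang -9.2 open 20.1 49.7
s 30.58 -> 31.8 a-> 2.692 [[np.float64(-1.0), np.float64(0.6)], [np.float64(-2.1), np.float64(1.3)], [np.float64(-3.2), np.float64(1.9)], [np.float64(-4.3), np.float64(2.5)], [np.float64(-5.6), np.float64(3.1)]]
```

{"op": "move_arm", "data": {
  "motion": [
    [0, -1.1, 0.6, 0, 0, 0, 1],
    [0, -2.2, 1.2, 0, 0, 0, 1],
    [0, -3.3, 1.8, 0, 0, 0, 1],
    [0, -4.4, 2.3, 0, 0, 0, 1],
    [0, -5.7, 2.8, 0, 0, 0, 1]
  ]
}}

```text
clock: 20.45
tool_pos: [0.592, 0.1192, 0.1126]
eef_rot: [0.675, 0.738, 0.002, 0.001]
contact_force: [4.6, -0.6, 7.3]
opening: 0.228
finger_force: 49.7
```

```bash
python3 - <<'E'
from h import *
arm();nxt(1.8)
E
```

```text
t 20.45 press xyz grasp 25.8 166.7 131.6 a 2.695 2.695 rad 55.1 Fx 4.5 Fy -0.9 Fz 7.3 Ftang -7.2 open 20.1 49.7
s 31.83 -> 32.92 a-> 2.829 [[np.float64(-1.2), np.float64(0.6)], [np.float64(-2.4), np.float64(1.1)], [np.float64(-3.8), np.float64(1.6)], [np.float64(-5.2), np.float64(2.2)], [np.float64(-6.8), np.float64(2.7)]]
```

{"op": "move_arm", "data": {
  "motion": [
    [0, -1.2, 0.5, 0, 0, 0, 1],
    [0, -2.5, 1, 0, 0, 0, 1],
    [0, -3.8, 1.5, 0, 0, 0, 1],
    [0, -5.2, 2, 0, 0, 0, 1],
    [0, -6.8, 2.5, 0, 0, 0, 1]
  ]
}}

```text
clock: 21.08
tool_pos: [0.5846, 0.1186, 0.1097]
eef_rot: [0.675, 0.738, 0.001, 0.0]
contact_force: [4.3, 1.0, 7.2]
opening: 0.227
finger_force: 49.8
```

```bash
python3 - <<'E'
from h import *
arm();nxt(1.2)
E
```

```text
t 21.07 press xyz grasp 18.4 166.7 128.7 a 2.84 2.84 rad 55.1 Fx 4.4 Fy 0.6 Fz 7.2 Ftang -6.3 open 19.9 49.8
s 32.99 -> 33.7 a-> 2.978 [[np.float64(-1.2), np.float64(0.4)], [np.float64(-2.5), np.float64(0.7)], [np.float64(-3.9), np.float64(1.1)], [np.float64(-5.5), np.float64(1.4)], [np.float64(-7.4), np.float64(1.8)]]
```

{"op": "move_arm", "data": {
  "motion": [
    [0, -1.2, 0.3, 0, 0, 0, 1],
    [0, -2.5, 0.6, 0, 0, 0, 1],
    [0, -3.8, 0.9, 0, 0, 0, 1],
    [0, -5.2, 1.2, 0, 0, 0, 1],
    [0, -6.7, 1.4, 0, 0, 0, 1]
  ]
}}

```text
clock: 21.7
tool_pos: [0.5769, 0.118, 0.108]
eef_rot: [0.675, 0.738, 0.0, -0.0]
contact_force: [2.5, 1.2, 6.2]
opening: 0.226
finger_force: 49.8
```

```bash
python3 - <<'E'
from h import *
arm()
E
```

```text
t 21.7 press xyz grasp 10.7 166.7 127.0 a 2.984 2.984 rad 55.0 Fx 2.6 Fy 1.0 Fz 6.2 Ftang -3.5 open 19.9 49.8
```

{"op": "move_arm", "data": {
  "motion": [
    [0, -1.5, 0.1, 0, 0, 0, 1],
    [0, -3, 0.1, 0, 0, 0, 1],
    [0, -4.5, 0.1, 0, 0, 0, 1],
    [0, -6.2, 0, 0, 0, 0, 1],
    [0, -8, 0, 0, 0, 0, 1]
  ]
}}

```text
clock: 22.32
tool_pos: [0.5679, 0.1172, 0.1073]
eef_rot: [0.675, 0.738, -0.0, -0.001]
contact_force: [2.3, 3.1, 6.2]
opening: 0.227
finger_force: 49.8
```

```bash
python3 - <<'E'
from h import *
arm()
E
```

```text
t 22.32 press xyz grasp 1.6 166.7 126.3 a -3.135 3.1480000000000006 rad 55.0 Fx 2.6 Fy 2.9 Fz 6.2 Ftang -2.5 open 20.0 49.8
```

{"op": "move_arm", "data": {
  "motion": [
    [0.3, -3, -0.5, 0, 0, 0, 1],
    [0.6, -6, -1, 0, 0, 0, 1],
    [1, -9.5, -1.8, 0, 0, 0, 1],
    [1, -13, -2.6, 0, 0, 0, 1],
    [1, -17, -3.8, 0, 0, 0, 1]
  ]
}}

```text
clock: 22.95
tool_pos: [0.5503, 0.1158, 0.1105]
eef_rot: [0.675, 0.738, -0.001, -0.001]
contact_force: [3.2, 3.3, 0.5]
opening: 0.223
finger_force: 49.9
```

```bash
cat >> h.py <<'E'
def turn(da,n=5):
    st=r.get_state();x=topress(st["tool_pos"])[0];z=st["tool_pos"][2]+.019
    a0=np.arctan2(x-CX,z-CZ)
    print([[float(round(55*(np.sin(a)-np.sin(a0)),1)),float(round(55*(np.cos(a0)-np.cos(a)),1))] for a in a0+da*np.arange(1,n+1)])
E
python3 - <<'E'
from h import *
arm();turn(.1)
E
```

```text
t 22.95 press xyz grasp -16.1 166.7 129.5 a -2.806 3.4770000000000003 rad 54.8 Fx 3.5 Fy 3.0 Fz 0.5 Ftang -3.1 open 19.6 49.9
[[-5.1, -2.1], [-10.0, -4.6], [-14.5, -7.7], [-18.8, -11.2], [-22.7, -15.0]]
```

{"op": "move_arm", "data": {
  "motion": [
    [0.5, -5, -2.1, 0, 0, 0, 1],
    [1, -10, -4.6, 0, 0, 0, 1],
    [1, -14.5, -7.7, 0, 0, 0, 1],
    [1, -18.8, -11.2, 0, 0, 0, 1],
    [1, -22.7, -15, 0, 0, 0, 1]
  ]
}}

```text
clock: 23.58
tool_pos: [0.5275, 0.1139, 0.1258]
eef_rot: [0.675, 0.737, -0.002, -0.001]
contact_force: [4.3, -0.5, -1.7]
opening: 0.228
finger_force: 50.0
```

```bash
python3 - <<'E'
from h import *
arm();turn(.12)
E
```

```text
t 23.57 press xyz grasp -38.9 166.7 144.8 a -2.299 3.9840000000000004 rad 54.8 Fx 4.2 Fy -0.8 Fz -1.7 Ftang -4.1 open 20.0 50.0
[[-4.1, -5.2], [-7.5, -10.8], [-10.3, -16.8], [-12.3, -23.1], [-13.5, -29.6]]
```

{"op": "move_arm", "data": {
  "motion": [
    [0, -3.6, -5.2, 0, 0, 0, 1],
    [0, -6.8, -10.8, 0, 0, 0, 1],
    [0, -9.5, -16.8, 0, 0, 0, 1],
    [0, -11.3, -23.1, 0, 0, 0, 1],
    [0, -12.5, -29.6, 0, 0, 0, 1]
  ]
}}

```text
clock: 24.2
tool_pos: [0.514, 0.1129, 0.1553]
eef_rot: [0.675, 0.738, -0.003, -0.001]
contact_force: [-0.5, -1.9, -3.8]
opening: 0.225
finger_force: 50.1
```

```bash
python3 - <<'E'
from h import *
arm();turn(.12)
E
```

```text
t 24.2 press xyz grasp -52.4 166.7 174.3 a -1.698 4.585000000000001 rad 54.9 Fx -0.6 Fy -1.8 Fz -3.8 Ftang -3.7 open 19.8 50.1
[[-0.4, -6.6], [-0.1, -13.2], [1.0, -19.7], [2.9, -26.0], [5.6, -32.0]]
```

{"op": "move_arm", "data": {
  "motion": [
    [0, -0.4, -6.6, 0, 0, 0, 1],
    [0, -0.1, -13.2, 0, 0, 0, 1],
    [0, 1, -19.7, 0, 0, 0, 1],
    [0, 2.9, -26, 0, 0, 0, 1],
    [0, 5.6, -32, 0, 0, 0, 1]
  ]
}}

```text
clock: 24.82
tool_pos: [0.5196, 0.1133, 0.1875]
eef_rot: [0.675, 0.738, -0.003, -0.001]
contact_force: [-3.5, -4.7, -2.4]
opening: 0.224
finger_force: 50.0
```

```bash
python3 - <<'E'
from h import *
arm();turn(.1)
E
```

```text
t 24.82 press xyz grasp -46.8 166.7 206.5 a -1.094 5.189 rad 54.9 Fx -3.9 Fy -4.4 Fz -2.4 Ftang -3.9 open 19.7 50.0
[[2.8, -4.8], [6.0, -9.2], [9.6, -13.3], [13.7, -17.0], [18.1, -20.3]]
```

{"op": "move_arm", "data": {
  "motion": [
    [-0.5, 3, -4.8, 0, 0, 0, 1],
    [-1, 6.5, -9.2, 0, 0, 0, 1],
    [-1, 10.2, -13.3, 0, 0, 0, 1],
    [-1, 14.3, -17, 0, 0, 0, 1],
    [-1, 18.8, -20.3, 0, 0, 0, 1]
  ]
}}

```text
clock: 25.45
tool_pos: [0.5385, 0.1149, 0.2084]
eef_rot: [0.675, 0.738, -0.003, -0.002]
contact_force: [-6.6, -3.0, 3.0]
opening: 0.227
finger_force: 49.9
```

```bash
python3 - <<'E'
from h import *
arm();turn(.08,8)
E
```

```text
t 25.45 press xyz grasp -27.9 166.7 227.4 a -0.576 5.707000000000001 rad 54.9 Fx -6.8 Fy -2.5 Fz 3.0 Ftang -4.1 open 20.0 49.9
[[3.8, -2.2], [7.7, -4.2], [11.8, -5.8], [16.0, -7.1], [20.3, -8.0], [24.7, -8.6], [29.1, -8.9], [33.5, -8.8]]
```

{"op": "move_arm", "data": {
  "motion": [
    [-0.3, 3.8, -1.8, 0, 0, 0, 1],
    [-0.6, 7.7, -3.3, 0, 0, 0, 1],
    [-1, 11.8, -4.5, 0, 0, 0, 1],
    [-1, 16, -5.6, 0, 0, 0, 1],
    [-1, 20.3, -6.5, 0, 0, 0, 1]
  ]
}}

```text
clock: 26.08
tool_pos: [0.5615, 0.1168, 0.2168]
eef_rot: [0.675, 0.738, 0.0, -0.0]
contact_force: [-3.4, -2.5, 9.6]
opening: 0.228
finger_force: 49.7
```

```bash
python3 - <<'E'
from h import *
arm();turn(.04)
E
```

```text
t 26.07 press xyz grasp -4.8 166.7 235.8 a -0.124 6.159000000000001 rad 54.9 Fx -3.6 Fy -2.3 Fz 9.6 Ftang -2.4 open 20.1 49.7
[[2.2, -0.2], [4.4, -0.4], [6.6, -0.4], [8.8, -0.4], [11.0, -0.3]]
```

{"op": "move_arm", "data": {
  "motion": [
    [-0.5, 2, -1, 0, 0, 0, 1],
    [-1, 4, -2, 0, 0, 0, 1],
    [-1, 5.5, -3, 0, 0, 0, 1],
    [-1, 6.5, -3.5, 0, 0, 0, 1],
    [-1, 6.5, -3.5, 0, 0, 0, 1]
  ]
}}

```text
clock: 26.7
tool_pos: [0.567, 0.1171, 0.2175]
eef_rot: [0.675, 0.738, -0.0, -0.002]
contact_force: [-2.5, 4.8, -0.0]
opening: 0.226
finger_force: 50.0
```

```bash
python3 - <<'E'
from h import *
arm()
E
```

```text
t 26.7 press xyz grasp 0.7 166.6 236.5 a -0.024 6.259 rad 55.2 Fx -2.1 Fy 5.0 Fz -0.0 Ftang -2.1 open 19.9 50.0
```

{"op": "move_arm", "data": {
  "motion": [
    [0, 0, 0, 0, 0, 0, 0.7],
    [0, 0, 0, 0, 0, 0, 0.3],
    [0, 0, 0, 0, 0, 0, 0],
    [0, 0, 0, 0, 0, 0, 0],
    [0, 0, 0, 0, 0, 0, 0]
  ]
}}

```text
clock: 27.32
tool_pos: [0.5671, 0.115, 0.2175]
eef_rot: [0.675, 0.738, -0.001, -0.001]
contact_force: [0.4, -0.3, -0.4]
opening: 0.728
finger_force: 0.0
```

{"op": "move_arm", "data": {
  "motion": [
    [0, 0, 0, 0, 0, 0, 0],
    [0, 0, 0, 0, 0, 0, 0],
    [0, 0, 0, 0, 0, 0, 0],
    [0, 0, -8, 0, 0, 0, 0],
    [0, 0, -20, 0, 0, 0, 0]
  ]
}}

```text
clock: 27.95
tool_pos: [0.567, 0.1152, 0.2381]
eef_rot: [0.675, 0.738, -0.001, -0.001]
contact_force: [0.4, -0.7, -0.2]
opening: 1.001
finger_force: 0.0
```

{"op": "move_arm", "data": {
  "motion": [
    [0, 0, -30, 0, 0, 0, 0],
    [0, 0, -60, 0, 0, 0, 0],
    [0, 0, -90, 0, 0, 0, 0],
    [20, -40, -100, 0, 0, 0, 0],
    [60, -90, -100, 0, 0, 0, 0]
  ]
}}

```text
clock: 28.58
tool_pos: [0.4742, 0.1661, 0.3394]
eef_rot: [0.677, 0.736, 0.0, -0.0]
contact_force: [0.1, 2.0, 0.1]
opening: 1.0
finger_force: 0.0
```

{"op": "move_arm", "data": {
  "motion": [
    [40, -40, 0, 0, 0, 0, 0],
    [90, -80, 0, 0, 0, 0, 0],
    [140, -110, 0, 0, 0, 0, 0],
    [140, -110, 0, 0, 0, 0, 0],
    [140, -110, 0, 0, 0, 0, 0]
  ]
}}

```text
clock: 29.2
tool_pos: [0.3523, 0.2956, 0.3386]
eef_rot: [0.675, 0.738, -0.001, -0.0]
contact_force: [0.2, -0.3, -0.8]
opening: 1.003
finger_force: 0.0
```

```bash
python3 - <<'E'
from h import *
st=r.get_state();print(st["tool_pos"],st["contact_force"],st["opening"])
for n in("top","side"):
    s=eyes.snapshot(n);w=cloud(s);X=topress(w);z=w[...,2]
    m=(s["frame"].max(-1)<60)&(X[...,1]>.12)&(X[...,1]<.205)&(abs(X[...,0])<.04)&(z>.21)&(z<.26)
    print(n,"handle x",np.percentile(X[m][:,0],[2,50,98]).round(4),z[m].max())
    m0=(abs(X[...,1])<.02)
    for lo in np.arange(-.106,-.03,.004):
        k=m0&(X[...,0]>=lo)&(X[...,0]<lo+.004)&(z<.1)
        if k.sum()>2: print(lo.round(3),k.sum(),np.median(z[k]).round(4),end="; ")
cv2.imwrite("pics/s9.png",cv2.resize(s["frame"][100:300,150:400],None,fx=3,fy=3)[:,:,::-1])
E
```

```text
[0.35227368 0.29555416 0.33855149] [ 0.20399309 -0.28408714 -0.77634374] 1.002600746802974
top handle x [-0.0077  0.0013  0.012 ] 0.2502512841384421
-0.106 19 0.0348; -0.102 19 0.035; -0.098 22 0.0575; -0.094 19 0.0586; -0.09 20 0.0599; -0.086 19 0.0604; -0.082 19 0.059; -0.078 19 0.0599; -0.074 20 0.0596; -0.07 19 0.0594; -0.066 22 0.0595; -0.062 20 0.0606; -0.058 20 0.0596; -0.054 19 0.0579; -0.05 20 0.0592; -0.046 22 0.0592; -0.042 22 0.074; -0.038 19 0.0737; -0.034 21 0.0746; side handle x [-0.0078  0.0037  0.012 ] 0.24898175889282292
-0.098 5 0.0591; -0.094 5 0.0589; -0.09 3 0.0561; -0.086 4 0.0581; -0.082 3 0.0604;
```

View pics/s9.png

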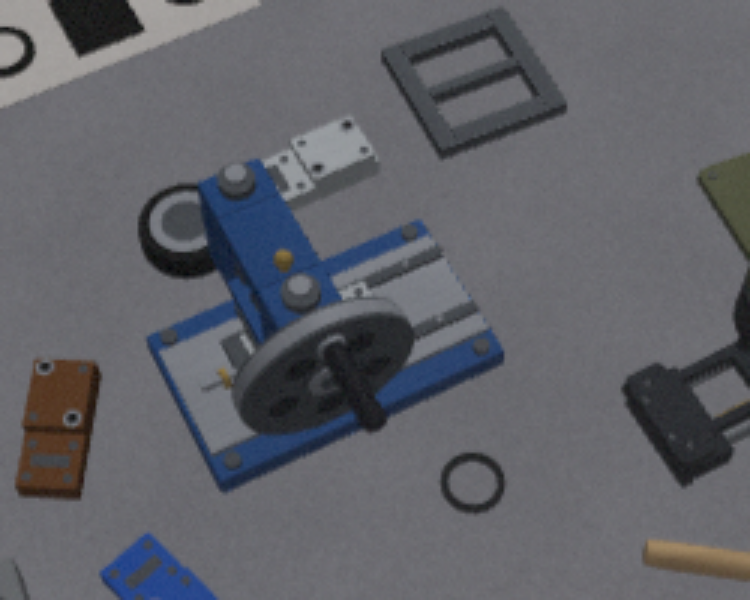

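The closing view shows the handle at the top, at about (355,385), with its x near the axis. The mould's top is at 0.074 m, so it is closed. Its rear is still at -0.099, and nothing on the bench has moved. I'm handing it in.

```bash
python3 -c "
from plant import finish_job
print(finish_job())"
```

```text
the job is handed in; nothing more can be done
None
```

I handed the job in, with no verdict returned: the mould measures closed and against the gauge, the flywheel made one full forward turn to within about 0.03 rad of the top, and the arm is clear with nothing else seen to move.

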